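Move the seasoning row from the tray to the rack, in reverse order

TASK

Move the salt shaker, the green-capped spice jar, the painted berry pot and the orange-capped amber jar from the white tray to the wooden rack, one upright on each dark round spot and centred on it, in reverse order: as seen from the robot, what stood leftmost on the tray must end rightmost on the rack, the second from the left second from the right, and so on. Leave the mug, the sweets jar and the white bowl behind them where they are.

Things in the scene. Friction and masses are not known exactly. Their poses are not given: they have to be found in the camera images.
- tray: fixed low white tray, 320 (y) x 100 (x) mm. Origin: centre of its underside; x away from the robot, y along it to the robot's left; turned up to 0.25 rad. Floor 8 mm, long edges 12 mm, ends 22 mm above the worktop. Four coasters lie on it in a row at y = +114, +38, -38, -114 mm; which lies where varies.
- rack: fixed low wooden rack, 344 (y) x 104 (x) mm, left or right of the tray. Origin: centre of its underside; x away from the robot, y along it to the robot's left; turned up to 0.25 rad. Floor 10 mm, long edges 14 mm, ends 35 mm above the worktop. Four dark round spots, 68 mm across, in a row at x = 0, y = +120, +40, -40, -120 mm: the new places, empty at the start.
- salt_shaker_mid (a point): clear salt shaker with white salt and a rounded grey top with holes; upright, round, 44 mm across up to 74 mm of its height, the top narrower, 90 mm tall; about 0.1 kg. Loose. The point is on its axis, half-way up (45 mm above its foot); z is its axis, up. It starts on the red coaster, within 5 mm of its middle.
- spice_1_mid (a point): glass spice jar with a brown label and a green cap with a pale round top; upright, round, 45 mm across (both body and cap), 106 mm tall; about 0.11 kg. Loose. The point is on its axis, half-way up (53 mm above its foot); z is its axis, up. It starts on the blue coaster, within 5 mm of its middle.
- berry_pot_mid (a point): small painted pot, white with red, yellow, green and black berries, its lid fixed; upright, round, 66 mm across at the belly near mid height, narrower above and below, 83 mm tall; about 0.21 kg. Loose. The point is on its axis, half-way up (41.5 mm above its foot); z is its axis, up. It starts on the yellow coaster, within 5 mm of its middle.
- amber_jar_mid (a point): amber glass jar with a white label and an orange cap; upright, round, 48 mm across, 100 mm tall; about 0.15 kg. Loose. The point is on its axis, half-way up (50 mm above its foot); z is its axis, up. It starts on the grey coaster, within 5 mm of its middle.
- coaster_red: red square coaster, 68 x 68 x 5 mm, fixed on the tray; its origin is the centre of its underside, its top 13 mm above the worktop. It stays where it is and so keeps the old place of the salt shaker in the row.
- coaster_blue: blue square coaster, 68 x 68 x 5 mm, fixed on the tray; its origin is the centre of its underside, its top 13 mm above the worktop. It stays where it is and so keeps the old place of the spice jar in the row.
- coaster_yellow: yellow square coaster, 68 x 68 x 5 mm, fixed on the tray; its origin is the centre of its underside, its top 13 mm above the worktop. It stays where it is and so keeps the old place of the berry pot in the row.
- coaster_grey: grey square coaster, 68 x 68 x 5 mm, fixed on the tray; its origin is the centre of its underside, its top 13 mm above the worktop. It stays where it is and so keeps the old place of the amber jar in the row.
- mug_speckle_mid (a point): dark green mug with a terracotta inside, 90 mm across, 100 mm tall. Loose, a bystander behind the work. The point is on its axis, half-way up.
- sweets_jar_mid (a point): clear jar of coloured sweets with a red lid, 71 mm across, 110 mm tall. Loose, a bystander behind the work. The point is on its axis, half-way up.
- salt_bowl_mid (a point): small white bowl, 88 mm across, 45 mm tall. Loose, a bystander behind the work. The point is on its axis, half-way up.

How it is judged:
At the end, for the whole second after the job is handed in: All four things stand upright (within 0.15 rad) on the rack floor, released and at rest, each within 14 mm, along and across the rack, of the centre of its own spot, their left-to-right order the reverse of that in which they stood on the tray (((y of coaster_red in the frame of tray between 0.094 and 0.134 m and y of salt_shaker_mid in the frame of rack between -0.134 and -0.106 m) or (y of coaster_red in the frame of tray between 0.018 and 0.058 m and y of salt_shaker_mid in the frame of rack between -0.054 and -0.026 m) or (y of coaster_red in the frame of tray between -0.058 and -0.018 m and y of salt_shaker_mid in the frame of rack between 0.026 and 0.054 m) or (y of coaster_red in the frame of tray between -0.134 and -0.094 m and y of salt_shaker_mid in the frame of rack between 0.106 and 0.134 m)) and x of salt_shaker_mid in the frame of rack between -0.014 and 0.014 m and z of salt_shaker_mid in the frame of rack between 0.051 and 0.059 m and angle between each of salt_shaker_mid, spice_1_mid, berry_pot_mid, amber_jar_mid's own z axis and vertical below 0.15 rad and linear speed of each of salt_shaker, spice_1, berry_pot, amber_jar below 0.02 m/s and ((y of coaster_blue in the frame of tray between 0.094 and 0.134 m and y of spice_1_mid in the frame of rack between -0.134 and -0.106 m) or (y of coaster_blue in the frame of tray between 0.018 and 0.058 m and y of spice_1_mid in the frame of rack between -0.054 and -0.026 m) or (y of coaster_blue in the frame of tray between -0.058 and -0.018 m and y of spice_1_mid in the frame of rack between 0.026 and 0.054 m) or (y of coaster_blue in the frame of tray between -0.134 and -0.094 m and y of spice_1_mid in the frame of rack between 0.106 and 0.134 m)) and x of spice_1_mid in the frame of rack between -0.014 and 0.014 m and z of spice_1_mid in the frame of rack between 0.059 and 0.067 m and ((y of coaster_yellow in the frame of tray between 0.094 and 0.134 m and y of berry_pot_mid in the frame of rack between -0.134 and -0.106 m) or (y of coaster_yellow in the frame of tray between 0.018 and 0.058 m and y of berry_pot_mid in the frame of rack between -0.054 and -0.026 m) or (y of coaster_yellow in the frame of tray between -0.058 and -0.018 m and y of berry_pot_mid in the frame of rack between 0.026 and 0.054 m) or (y of coaster_yellow in the frame of tray between -0.134 and -0.094 m and y of berry_pot_mid in the frame of rack between 0.106 and 0.134 m)) and x of berry_pot_mid in the frame of rack between -0.014 and 0.014 m and z of berry_pot_mid in the frame of rack between 0.0475 and 0.0555 m and ((y of coaster_grey in the frame of tray between 0.094 and 0.134 m and y of amber_jar_mid in the frame of rack between -0.134 and -0.106 m) or (y of coaster_grey in the frame of tray between 0.018 and 0.058 m and y of amber_jar_mid in the frame of rack between -0.054 and -0.026 m) or (y of coaster_grey in the frame of tray between -0.058 and -0.018 m and y of amber_jar_mid in the frame of rack between 0.026 and 0.054 m) or (y of coaster_grey in the frame of tray between -0.134 and -0.094 m and y of amber_jar_mid in the frame of rack between 0.106 and 0.134 m)) and x of amber_jar_mid in the frame of rack between -0.014 and 0.014 m and z of amber_jar_mid in the frame of rack between 0.056 and 0.064 m); the robot touches nothing.
It fails at once if the mug, the sweets jar or the white bowl is moved by more than 20 mm (distance of any of mug_speckle_mid, sweets_jar_mid, salt_bowl_mid from where it was at the start of the episode above 0.02 m).
It also fails if it takes over 122 s, if anything falls off the work surface, if the arm or the gripper's body presses on something with over 40 N, if the wrist force passes 120 N, or if a joint passes its speed limit or range.

ROBOT

A 6-joint arm with a two-finger parallel gripper is mounted at the origin on a cart in front of the work surface, level with it; the furniture and walls round the work are solid. World frame = base frame: x ahead of the robot, y to its left, z up, the work surface at z = 0. Lengths are in m, angles in rad, forces in N, time in s.
With the tool pointing down it reaches from about 0.325 to 0.775 m from the base axis. Payload 5.5 kg.
Tool frame: the origin (TCP) lies on the centre line of the jaws, within the pads' length; the fingertips stand 8 mm ahead of it and the grasp point (between the pads) lies 11 mm behind it (ctrl.tip_reach is the distance from the TCP to the fingertips, in m); z points along the fingers, y is the line along which they close (so a half turn about z gives the same grasp; the last joint's range is limited). The gripper opens to 88 mm and grips with 3 to 60 N. Pads are 20 mm wide; open, the fingers measure 115 mm over their backs; the gripper's body (75 mm by 178 mm) begins 61 mm behind the grasp point.
Start: joints at [1.128, 0.091, 1.231, -0, 1.82, -0.057], TCP at [0.226, 0.556, 0.231] pointing down, gripper open.
Joint ranges: [-2.87, 2.87], [-0.86, 2.18], [0.17, 2.46], [-1.51, 4.65], [0.06, 2.69], [-2.65, 2.65]. Speed limits (rad/s): [2.57, 2.57, 3.01, 3.14, 3.14, 3.14].

INTERFACE

Orientations are given as a rotation vector (axis times angle).
In Python, from plant import ctrl gives the robot as it stands.
- The arm moves only by the shell command python3 -m jog 'ROWS'. ROWS is JSON, a list that holds one entry, the list of rows, each a list of 7 numbers: the turn, a rotation vector about the world's x, y, z in rad, then the shift along the world's x, y, z in mm, then the opening in per cent of the stroke, from 0 (shut) to 100 (fully open). In form: [[[ax, ay, az, x, y, z, claw], ...]]. A call has 1 to 5 rows; each row shifts and turns the commanded pose from where the row before left it; what a row does not reach is not made up. A row lasts 1/10 s, in which the tool goes at most 50 mm and 8.59 degrees, less where a joint would pass 70% of its speed; a pose out of reach is approached as far as the arm can. A call with a gripper value outside its range is refused whole. The fingers move at their own pace and stop on an object; the grip force is fixed at half the most. Time passes only in rows, so rows that do not move let the fingers close. It gives the time, the measured TCP pose, the force, the opening and the grip force at its end, in the units of the state.
- ctrl.observe(): the state, without advancing time (a new reading comes with each control period).
- ctrl.camera(name): name is "side" or "top" or "wrist"; returns (picture, depth): 480x640x3 uint8, red, green, blue; 480x640 float32, m along the optical axis (not along the pixel's ray), 0 where there is no reading.
- ctrl.camera_params(name): a dict with "K" (3x3 intrinsics, pixels), "extrinsics" (4x4, takes a point from world to camera coordinates). Camera axes: x right, y down, z forward; pixel columns grow to the right and rows downward; lengths in m; the calibration is good to about 2 mm. A picture is of the moment at which its call begins: read the wrist's pose just before it. camera_params takes no time and is no camera call; for the wrist camera it gives the pose at the moment of the call.
- ctrl.sign_off(): hands the job in; it is judged then, once.
The state is a dict: "clock": time; "joint_positions": joint angles; "joint_velocities": joint speeds; "joint_torque": joint torques, N m; "ee_pos": TCP position; "tcp_rot": TCP orientation; "wrist_force": force on the tool from outside, world axes, zero at the start; "torque": the same for the moment, N m; "gripper_width": opening from 0.0 (shut) to 1.0 (fully open); "finger_force": force on a finger pad.
Only numpy, scipy, OpenCV 4.12 (cv2) and the standard library are available. Lean on these libraries where they do the work, as an engineer would, in place of code of your own. Each camera call takes 0.05 s, during which the arm holds its last target. There are 200 camera calls.

## Working session

There is one attempt and no reset: what is moved stays moved. The work goes in short steps, Python scripts to look and compute and a shell command to move; the robot and the scene stay as the last step left them, time stands still between calls to the robot, and variables do not carry over. Pictures are saved under pics/ and viewed, at most 14 in all, crops included, and the job is handed in when it is done.

```bash
mkdir -p pics; cat > h.py <<'E'
import numpy as np, cv2
from plant import ctrl
def grab(name,tag):
    P=ctrl.camera_params(name); im,d=ctrl.camera(name)
    np.savez(f'{tag}.npz',im=im,d=d,K=P['K'],E=P['extrinsics'])
    cv2.imwrite(f'pics/{tag}.png',im[:,:,::-1]); return im,d,np.array(P['K']),np.array(P['extrinsics'])
def load(tag):
    f=np.load(f'{tag}.npz'); return f['im'],f['d'],f['K'],f['E']
def ray(u,v,z,K,E):
    R,t=E[:3,:3],E[:3,3]; c=-R.T@t; r=R.T@np.linalg.inv(K)@np.array([u,v,1.]); return c+r*(z-c[2])/r[2]
def cloud(d,K,E):
    v,u=np.mgrid[:d.shape[0],:d.shape[1]]
    p=np.stack([(u-K[0,2])/K[0,0]*d,(v-K[1,2])/K[1,1]*d,d],-1)
    return (p-E[:3,3])@E[:3,:3]
E
python3 - <<'E'
from h import *
for n in('top','side'):
    im,d,K,E=grab(n,n+'0'); print(n,(-E[:3,:3].T@E[:3,3]).round(3),(d>0).mean())
o=ctrl.observe(); print(o['clock'],o['ee_pos'],o['tcp_rot'],ctrl.tip_reach)
E
```

```text
top [0.389 0.    1.027] 0.9961653645833334
side [-0.123 -1.066  0.593] 0.649501953125
0.1 [0.22568064 0.55566683 0.22958586] [-6.02137598e-01 -3.08291393e+00  2.75813467e-03] 0.008
```

View pics/top0.png

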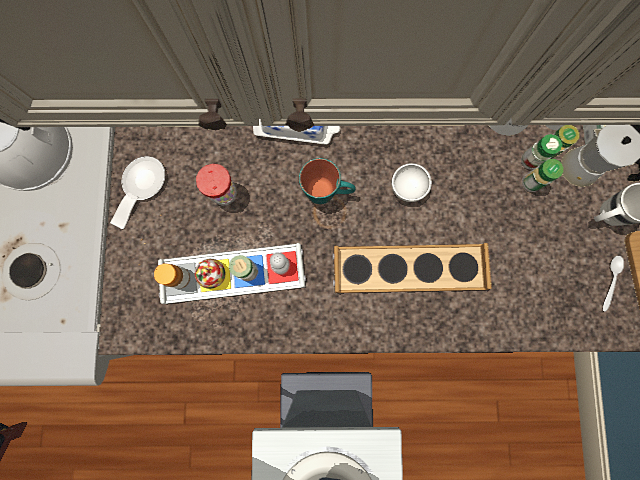

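View pics/side0.png

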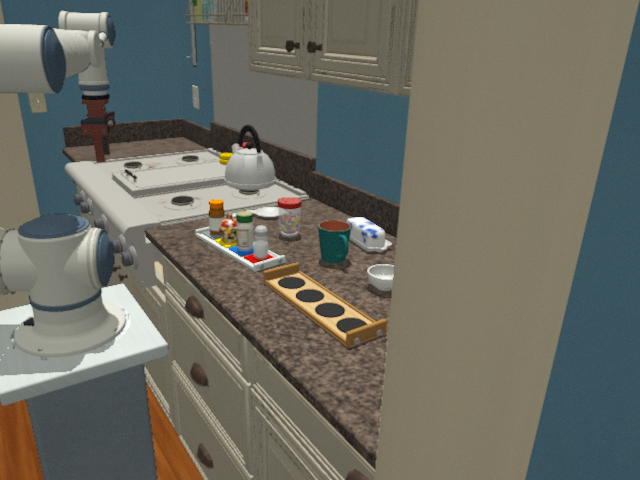

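The top view shows, on the tray from left to right, amber (168,274), berry (209,273), spice (242,267) and salt (281,264). The rack is on the right, with dark spots at about (357,268), (393,268), (428,267) and (463,267). The side view shows the same row, with the arm clear at the left.

```bash
python3 - <<'E'
from h import *
im,d,K,E=load('top0'); C=cloud(d,K,E)
ims,ds,Ks,Es=load('side0'); S=cloud(ds,Ks,Es); S[ds==0]=9
# spots
m=((im.max(2)<60)).astype(np.uint8); m[:240]=0;m[300:]=0;m[:,:335]=0;m[:,490:]=0
n,l,st,c=cv2.connectedComponentsWithStats(m)
sp=[]
for i in range(1,n):
    if st[i,4]>300:
        z=np.median(C[l==i][:,2]); p=ray(*c[i],z,K,E); sp.append(p); print('spot',c[i].round(1),st[i,4],p.round(4))
sp=np.array(sp); sp=sp[np.argsort(-sp[:,1])]
v=sp[0]-sp[-1]; print('rack centre',sp.mean(0).round(4),'yaw',np.arctan2(-v[0],v[1]),'len',np.hypot(*v[:2]))
# side view of spots
ms=(ims.max(2)<50).astype(np.uint8); ms[:270]=0; ms[340:]=0; ms[:,:270]=0; ms[:,375:]=0
n,l,st,c=cv2.connectedComponentsWithStats(ms)
for i in range(1,n):
    if st[i,4]>100:
        q=S[l==i]; print('side spot',np.median(q,0).round(4),'ray',ray(*c[i],np.median(q[:,2]),Ks,Es).round(4))
# things
for nm,(u,w) in dict(amber=(168,274),berry=(209,273),spice=(242,267),salt=(281,264)).items():
    b=C[w-18:w+18,u-18:u+18].reshape(-1,3); zt=np.percentile(b[:,2],98)
    t=b[(b[:,2]>zt-.012)]; 
    (cx,cy),r=cv2.minEnclosingCircle(t[:,:2].astype(np.float32))
    q=S[(np.abs(S[...,0]-cx)<.045)&(np.abs(S[...,1]-cy)<.035)&(S[...,2]>.02)]
    print(nm,'top z',zt.round(4),'c',round(cx,4),round(cy,4),'r',round(r,4),'mean',t.mean(0).round(4),'| side topz',np.percentile(q[:,2],99).round(4) if len(q) else None, len(q), (q[:,0].min(),q[:,1].min(),q[:,1].max()) if len(q) else '')
# coasters
hsv=cv2.cvtColor(im,cv2.COLOR_RGB2HSV)
for nm,(a,b_) in dict(red=(0,5),blue=(100,120),yellow=(25,33)).items():
    m=(hsv[...,0]>=a)&(hsv[...,0]<=b_)&(hsv[...,1]>150)&(C[...,2]<.03)&(C[...,2]>0.0); m[:245]=0;m[300:]=0;m[:,:155]=0;m[:,305:]=0
    q=C[m]; print(nm,len(q),q.min(0).round(3),q.max(0).round(3),np.median(q[:,2]).round(4))
# tray white
m=(im.min(2)>190)&(C[...,2]<.03); m[:240]=0;m[305:]=0;m[:,:155]=0;m[:,305:]=0
q=C[m]; (c0,wh,a)=cv2.minAreaRect(q[:,:2].astype(np.float32)); print('tray',c0,wh,a)
E
```

```text
Traceback (most recent call last):
IndexError: too many indices for array: array is 1-dimensional, but 2 were indexed
```

```bash
cat > m.py <<'E'
from h import *
im,d,K,E=load('top0'); C=cloud(d,K,E)
ims,ds,Ks,Es=load('side0'); S=cloud(ds,Ks,Es); S[ds==0]=9
print(im[268,340:375:4].tolist(), C[268,357], ims[297,308:314:3].tolist())
def spots(im,C,K,E,box,amin,th):
    m=(im.max(2)<th).astype(np.uint8); k=np.zeros_like(m); k[box[0]:box[1],box[2]:box[3]]=1; m=cv2.morphologyEx(m*k,cv2.MORPH_OPEN,np.ones((3,3)))
    n,l,st,c=cv2.connectedComponentsWithStats(m); out=[]
    for i in range(1,n):
        if st[i,4]>amin:
            z=np.median(C[l==i][:,2]); p=ray(*c[i],z,K,E); out.append(p); print('spot',c[i].round(1),st[i,4],p.round(4))
    return np.array(out)
sp=spots(im,C,K,E,(252,286,340,484),300,75)
sp=sp[np.argsort(-sp[:,1])]
v=sp[0]-sp[-1]; print('rack centre',sp.mean(0).round(4),'yaw',np.arctan2(-v[0],v[1]),'len',np.hypot(*v[:2]))
spots(ims,S,Ks,Es,(270,336,272,372),100,60)
for nm,(u,w) in dict(amber=(168,274),berry=(209,273),spice=(242,267),salt=(281,264)).items():
    b=C[w-18:w+18,u-18:u+18].reshape(-1,3); zt=np.percentile(b[:,2],98)
    t=b[(b[:,2]>zt-.012)]
    (cx,cy),r=cv2.minEnclosingCircle(t[:,:2].astype(np.float32))
    q=S[(np.abs(S[...,0]-cx)<.045)&(np.abs(S[...,1]-cy)<.035)&(S[...,2]>.03)]
    print(nm,'top z',zt.round(4),'c',round(cx,4),round(cy,4),'r',round(r,4),'mean',t.mean(0).round(4),'| side',len(q), (np.percentile(q[:,2],99),np.percentile(q,1,0),np.percentile(q,99,0)) if len(q) else '')
hsv=cv2.cvtColor(im,cv2.COLOR_RGB2HSV)
for nm,(a,b_) in dict(red=(0,5),blue=(100,120),yellow=(25,33)).items():
    m=(hsv[...,0]>=a)&(hsv[...,0]<=b_)&(hsv[...,1]>150)&(C[...,2]<.03)&(C[...,2]>0.0); m[:245]=0;m[300:]=0;m[:,:155]=0;m[:,305:]=0
    q=C[m]; print(nm,len(q),q.min(0).round(3) if len(q) else '',q.max(0).round(3) if len(q) else '')
m=(im.min(2)>190)&(C[...,2]<.03); m[:240]=0;m[305:]=0;m[:,:155]=0;m[:,305:]=0
q=C[m]; print('tray',cv2.minAreaRect(q[:,:2].astype(np.float32)))
E
python3 m.py
```

```text
[[157, 127, 85], [62, 67, 66], [62, 63, 57], [62, 57, 59], [66, 64, 61], [63, 60, 57], [61, 59, 62], [61, 60, 57], [249, 209, 154]] [ 0.49821278 -0.07344109  0.00834387] [[60, 61, 57], [61, 59, 57]]
spot [427.9 267.4] 647 [ 0.4982 -0.2333  0.0125]
spot [463.2 266.9] 647 [ 0.4989 -0.313   0.0125]
spot [392.8 267.8] 615 [ 0.4977 -0.1538  0.0123]
spot [356.8 268.8] 544 [ 0.4959 -0.0727  0.0122]
rack centre [ 0.4977 -0.1932  0.0124] yaw 0.012329934201929935 len 0.24034313259720524
amber top z 0.116 c 0.4384 0.1714 r 0.1782 mean [0.4753 0.3146 0.137 ] | side 282 (np.float64(0.12136812835280353), array([0.46782401, 0.14931961, 0.03189301]), array([0.48299746, 0.18760043, 0.12136813]))
berry top z 0.0943 c 0.4418 0.1292 r 0.1394 mean [0.4813 0.2394 0.1261] | side 243 (np.float64(0.1206527096740088), array([0.46993869, 0.09512201, 0.03118634]), array([0.48677904, 0.16389631, 0.12065271]))
spice top z 0.1222 c 0.4468 0.0955 r 0.1114 mean [0.4913 0.1698 0.1261] | side 138 (np.float64(0.09862109021369196), array([0.48180992, 0.07937983, 0.03070945]), array([0.49181063, 0.10952116, 0.09862109]))
salt top z 0.1036 c 0.4546 0.0548 r 0.0851 mean [0.5035 0.0955 0.1175] | side 108 (np.float64(0.09599483712221996), array([0.48483917, 0.07718876, 0.03015148]), array([0.49945471, 0.08954585, 0.09599484]))
red 494 [0.465 0.062 0.008] [0.537 0.13  0.022]
blue 202 [0.457 0.135 0.008] [0.528 0.201 0.019]
yellow 208 [0.448 0.211 0.01 ] [0.52  0.275 0.018]
tray ((0.48868682980537415, 0.20863887667655945), (0.09956800937652588, 0.32094332575798035), 6.400599956512451)
```

```bash
cat > m2.py <<'E'
from h import *
from scipy.spatial.transform import Rotation as R
im,d,K,E=load('top0'); C=cloud(d,K,E); C[d<=0]=9
ims,ds,Ks,Es=load('side0'); S=cloud(ds,Ks,Es); S[ds==0]=9
for nm,(u,w,zn) in dict(amber=(168,274,.113),berry=(209,273,.096),spice=(242,267,.119),salt=(281,264,.103)).items():
    b=C[w-16:w+17,u-16:u+17].reshape(-1,3); t=b[(b[:,2]>.06)&(b[:,2]<.14)]
    zt=np.percentile(t[:,2],90); k=t[t[:,2]>zt-.012]; c=(k.min(0)+k.max(0))/2
    q=S[(np.hypot(S[...,0]-c[0],S[...,1]-c[1])<.036)&(S[...,2]>.03)&(S[...,2]<.14)]
    print(nm,'topz',zt.round(4),'c',c.round(4),'ext',np.ptp(k,axis=0).round(3),'n',len(k),'| side top',np.percentile(q[:,2],98).round(4) if len(q) else '')
o=ctrl.observe(); print(R.from_rotvec(o['tcp_rot']).as_matrix().round(3), o['joint_positions'])
P=ctrl.camera_params('wrist'); E=np.array(P['extrinsics']); print((-E[:3,:3].T@E[:3,3]).round(3),E[:3,:3].round(2),P['K'][0][0])
E
python3 m2.py
```

```text
amber topz 0.1148 c [0.4774 0.3237 0.1103] ext [0.041 0.042 0.015] n 379 | side top 0.1156
berry topz 0.0856 c [0.4847 0.2491 0.086 ] ext [0.042 0.048 0.025] n 363 | side top 0.0953
spice topz 0.1215 c [0.4922 0.1711 0.1164] ext [0.044 0.044 0.014] n 404 | side top 0.1213
salt topz 0.1032 c [0.5059 0.0976 0.0985] ext [0.032 0.031 0.014] n 205 | side top 0.1032
[[-0.927  0.376 -0.001]
 [ 0.376  0.927 -0.002]
 [ 0.    -0.002 -1.   ]] [ 1.12829656e+00  9.18281231e-02  1.23177858e+00 -2.29050845e-05
  1.81979258e+00 -5.67330352e-02]
[0.155 0.584 0.383] [[ 0.38  0.93 -0.  ]
 [ 0.89 -0.36  0.28]
 [ 0.26 -0.11 -0.96]] 374.14864591314813
```

```bash
python3 -m jog '[[[0,0,-0.134,31,-29,0,100],[0,0,-0.134,31,-29,0,100],[0,0,-0.134,31,-29,0,100],[0,0,-0.134,31,-29,0,100],[0,0,-0.134,31,-29,0,100]]]'; python3 -m jog '[[[0,0,-0.134,31,-29,0,100],[0,0,-0.134,31,-29,0,100],[0,0,-0.134,31,-29,0,100],[0,0,0,0,0,0,100],[0,0,0,0,0,0,100]]]'; python3 -c "
from h import *
grab('wrist','w1')"
```

```text
clock: 0.6
ee_pos: [0.3816, 0.4095, 0.2301]
tcp_rot: [-1.589, -2.71, 0.001]
wrist_force: [0.3, 0.4, -0.6]
gripper_width: 1.002
finger_force: 0.0
clock: 1.1
ee_pos: [0.474, 0.3233, 0.2299]
tcp_rot: [-2.093, -2.342, 0.002]
wrist_force: [0.9, 0.3, 0.2]
gripper_width: 1.001
finger_force: 0.0
```

View pics/w1.png

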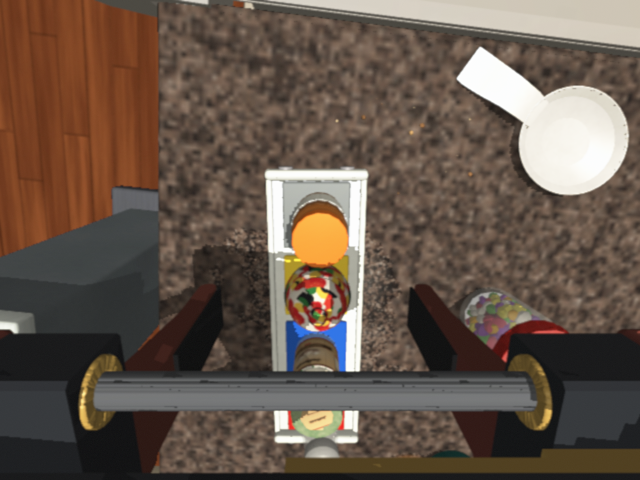

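The wrist view shows the orange cap at (320,235), the berry lid at (318,297) and the spice cap behind the gripper bar. I'll cross-check the amber and berry positions by casting rays.

```bash
python3 - <<'E'
from h import *
im,d,K,E=load('w1'); print((-E[:3,:3].T@E[:3,3]).round(3))
h=cv2.cvtColor(im,cv2.COLOR_RGB2HSV); m=((h[...,0]>8)&(h[...,0]<18)&(h[...,1]>200)&(h[...,2]>200)).astype(np.uint8)
m[:190]=0;m[280:]=0;m[:,:280]=0;m[:,360:]=0
c=cv2.minEnclosingCircle(np.argwhere(m)[:,::-1].astype(np.float32)); print(c, ray(*c[0],.1145,K,E).round(4))
C=cloud(d,K,E)
for n,(u,v) in dict(amber=(320,235),berry=(318,297)).items():
    q=C[v-45:v+45,u-45:u+45].reshape(-1,3); z=q[:,2]; q=q[(z>(.10 if n=='amber' else .07))&(z<.13)]
    if n=='berry': q=q[(q[:,1]<.29)&(q[:,1]>.21)]
    print(n,((q.min(0)+q.max(0))/2).round(4),np.ptp(q,axis=0).round(3),np.percentile(q[:,2],95).round(4))
E
```

```text
[0.466 0.398 0.383]
((319.6138000488281, 239.86077880859375), 28.050189971923828) [0.4771 0.3267 0.1145]
amber [0.4769 0.3257 0.1072] [0.042 0.043 0.014] 0.1134
berry [0.4838 0.252  0.0834] [0.048 0.049 0.027] 0.0939
```

```bash
python3 -m jog '[[[0,0,0,3,1.5,-43,100],[0,0,0,0,0,-43,100],[0,0,0,0,0,-43,100],[0,0,0,0,0,-44,100],[0,0,0,0,0,0,100]]]'; python3 -m jog '[[[0,0,0,0,0,0,40],[0,0,0,0,0,0,20],[0,0,0,0,0,0,20],[0,0,0,0,0,0,20],[0,0,0,0,0,0,20]]]'; python3 -m jog '[[[0,0,0,0,0,0,20],[0,0,0,0,0,0,20],[0,0,0,0,0,0,20]]]'
```

```text
clock: 1.65
ee_pos: [0.4717, 0.3245, 0.05]
tcp_rot: [-2.086, -2.344, 0.02]
wrist_force: [-0.1, 0.2, 0.5]
gripper_width: 1.0
finger_force: 0.0
clock: 2.15
ee_pos: [0.4774, 0.3257, 0.059]
tcp_rot: [2.092, 2.343, 0.003]
wrist_force: [-0.7, -0.1, 0.6]
gripper_width: 0.585
finger_force: 0.0
clock: 2.45
ee_pos: [0.4772, 0.3256, 0.0587]
tcp_rot: [2.092, 2.343, 0.002]
wrist_force: [-0.8, -0.2, 5.4]
gripper_width: 0.543
finger_force: 30.0
```

```bash
python3 -m jog '[[[0,0,0,0,0,20,20],[0,0,0,0,0,38,20],[0,0,0,0,0,44,20],[0,0,0,2,-10,30,20],[0,0,0,2,-30,8,20]]]'; python3 -m jog '[[[0,0,0,1.5,-40,0,20],[0,0,0,1.5,-40,0,20],[0,0,0,1.5,-40,0,20],[0,0,0,1.5,-40,0,20],[0,0,0,1.5,-40,0,20]]]';python3 -m jog '[[[0,0,0,1.5,-40,0,20],[0,0,0,1.5,-40,0,20],[0,0,0,1.5,-40,0,20],[0,0,0,1.5,-40,0,20],[0,0,0,1.5,-40,0,20]]]';python3 -m jog '[[[0,0,0,1,-40,0,20],[0,0,0,1,-40,0,20],[0,0,0,0,-40,0,20],[0,0,0,0,-35,0,20],[0,0,0,0,-25,0,20]]]';python3 -m jog '[[[0,0,0,0,-15,0,20],[0,0,0,0,-4,0,20],[0,0,0,0,0,0,20],[0,0,0,0,0,0,20]]]'; python3 -c "
from h import *
im,d,K,E=grab('top','t2')
C=cloud(d,K,E);print(ctrl.observe()['ee_pos'],ctrl.observe()['tcp_rot'])"
```

```text
clock: 2.95
ee_pos: [0.4815, 0.2871, 0.2015]
tcp_rot: [2.088, 2.345, 0.009]
wrist_force: [0.4, -0.1, -1.5]
gripper_width: 0.541
finger_force: 30.0
clock: 3.45
ee_pos: [0.4878, 0.0838, 0.1967]
tcp_rot: [-2.092, -2.343, 0.002]
wrist_force: [0.8, 0.1, -1.4]
gripper_width: 0.542
finger_force: 30.0
clock: 3.95
ee_pos: [0.4952, -0.1162, 0.1967]
tcp_rot: [-2.092, -2.342, 0.001]
wrist_force: [0.0, 0.6, -0.6]
gripper_width: 0.541
finger_force: 30.0
clock: 4.45
ee_pos: [0.497, -0.2968, 0.1962]
tcp_rot: [-2.093, -2.34, 0.001]
wrist_force: [0.5, -0.2, -2.9]
gripper_width: 0.541
finger_force: 30.0
clock: 4.85
ee_pos: [0.498, -0.3125, 0.1976]
tcp_rot: [-2.091, -2.344, -0.001]
wrist_force: [0.2, -0.0, -0.9]
gripper_width: 0.54
finger_force: 30.0
[ 0.49810902 -0.31236743  0.1978188 ] [-2.09070835e+00 -2.34489590e+00 -5.88632623e-04]
```

```bash
python3 -m jog '[[[0,0,0,0.5,0,-30,20],[0,0,0,0.5,-1,-40,20],[0,0,0,0,0,-35,20],[0,0,0,0,0,-20,20],[0,0,0,0,0,-10,20]]]'; python3 -m jog '[[[0,0,0,0,0,-2,20],[0,0,0,0,0,-2,20],[0,0,0,0,0,-1.5,20],[0,0,0,0,0,0,20],[0,0,0,0,0,0,20]]]'
```

```text
clock: 5.4
ee_pos: [0.498, -0.3127, 0.06]
tcp_rot: [-2.088, -2.342, 0.0]
wrist_force: [0.4, 0.2, -0.8]
gripper_width: 0.547
finger_force: 30.0
clock: 5.9
ee_pos: [0.4992, -0.3149, 0.0581]
tcp_rot: [2.092, 2.342, 0.0]
wrist_force: [-0.3, -0.5, -1.6]
gripper_width: 0.54
finger_force: 30.0
```

```bash
python3 -m jog '[[[0,0,0,0,1,-1.5,20],[0,0,0,0,0,-0.5,20],[0,0,0,0,0,0,20],[0,0,0,0,0,0,20]]]'; python3 -m jog '[[[0,0,0,0,0,0,60],[0,0,0,0,0,0,100],[0,0,0,0,0,0,100],[0,0,0,0,0,0,100],[0,0,0,0,0,0,100]]]'; python3 -m jog '[[[0,0,0,0,0,0,100],[0,0,0,0,0,20,100],[0,0,0,0,0,40,100],[0,0,0,0,0,45,100],[0,0,0,0,0,35,100]]]'; python3 -m jog '[[[0,0,0,0,20,0,100],[0,0,0,0,40,0,100],[0,0,0,0,45,0,100],[0,0,0,0,45,0,100],[0,0,0,0,0,0,100]]]'; python3 -c "
from h import *
grab('wrist','w2');grab('top','t3')"
```

```text
clock: 6.3
ee_pos: [0.499, -0.3137, 0.0557]
tcp_rot: [2.092, 2.343, 0.0]
wrist_force: [-0.8, -0.1, 3.0]
gripper_width: 0.541
finger_force: 30.0
clock: 6.8
ee_pos: [0.4987, -0.3136, 0.055]
tcp_rot: [-2.092, -2.343, 0.0]
wrist_force: [-0.5, 0.4, -0.3]
gripper_width: 0.926
finger_force: 0.0
clock: 7.3
ee_pos: [0.4989, -0.3137, 0.198]
tcp_rot: [2.091, 2.342, 0.0]
wrist_force: [0.1, -0.4, 0.3]
gripper_width: 1.0
finger_force: 0.0
clock: 7.8
ee_pos: [0.4987, -0.1588, 0.1948]
tcp_rot: [-2.085, -2.348, -0.002]
wrist_force: [0.7, -0.4, 0.3]
gripper_width: 0.997
finger_force: 0.0
```

View pics/t3.png

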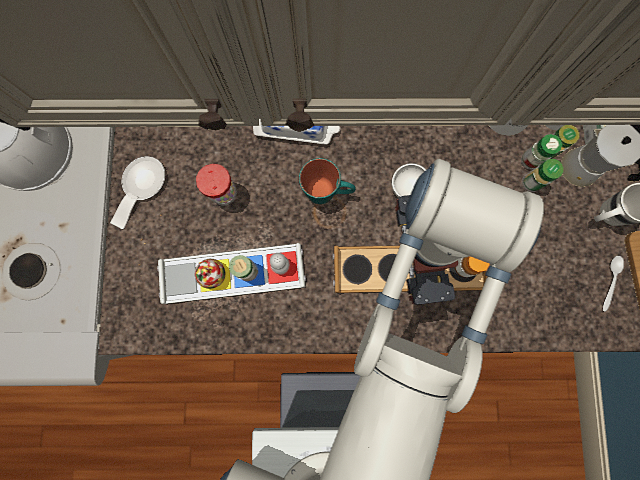

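The amber jar stands upright on the right-hand spot, its cap at about (478,265). The three others have not moved. Next is the berry pot.

```bash
python3 -m jog '[[[0,0,0,-1.6,46,0,100],[0,0,0,-1.6,46,0,100],[0,0,0,-1.6,46,0,100],[0,0,0,-1.6,46,0,100],[0,0,0,-1.6,46,0,100]]]'; python3 -m jog '[[[0,0,0,-1.6,46,0,100],[0,0,0,-1.6,46,0,100],[0,0,0,-1.6,46,0,100],[0,0,0,-1.6,46,0,100],[0,0,0,0,0,0,100]]]';  python3 -m jog '[[[0,0,0,0,0,0,100],[0,0,0,0,0,0,100],[0,0,0,0,0,0,100]]]'
```

```text
clock: 8.4
ee_pos: [0.4909, 0.0667, 0.1946]
tcp_rot: [2.095, 2.341, -0.001]
wrist_force: [0.7, 0.5, -0.2]
gripper_width: 1.001
finger_force: 0.0
clock: 8.9
ee_pos: [0.4841, 0.2539, 0.1937]
tcp_rot: [-2.086, -2.346, 0.001]
wrist_force: [-0.1, -0.4, -0.3]
gripper_width: 0.998
finger_force: 0.0
clock: 9.2
ee_pos: [0.485, 0.2487, 0.1951]
tcp_rot: [2.095, 2.34, -0.0]
wrist_force: [0.0, 0.1, -0.2]
gripper_width: 0.999
finger_force: 0.0
```

```bash
python3 - <<'E'
from h import *
im,d,K,E=load('w2'); C=cloud(d,K,E); q=C[(d>0)&(C[...,2]>.095)&(C[...,2]<.125)&(np.hypot(C[...,0]-.499,C[...,1]+.313)<.05)]
print(len(q), ((q.min(0)+q.max(0))/2).round(4) if len(q) else '', np.ptp(q,axis=0) if len(q) else '')
E
```

```text
2323 [ 0.4986 -0.3131  0.1032] [0.04245196 0.0432539  0.01626255]
```

```bash
python3 -m jog '[[[0,0,0,-1,2,-30,100],[0,0,0,0,0,-45,100],[0,0,0,0,0,-40,100],[0,0,0,0,0,-25,100],[0,0,0,0,0,-11,100]]]'; python3 -m jog '[[[0,0,0,0,0,0,100],[0,0,0,0,0,0,20],[0,0,0,0,0,0,20],[0,0,0,0,0,0,20],[0,0,0,0,0,0,20]]]'; python3 -m jog '[[[0,0,0,0,0,0,20],[0,0,0,0,0,0,20],[0,0,0,0,0,0,20]]]'
```

```text
clock: 9.7
ee_pos: [0.4822, 0.2504, 0.0409]
tcp_rot: [-2.094, -2.34, 0.007]
wrist_force: [-0.1, -1.3, 0.7]
gripper_width: 1.0
finger_force: 0.0
clock: 10.2
ee_pos: [0.484, 0.2528, 0.0458]
tcp_rot: [2.092, 2.343, 0.003]
wrist_force: [-1.1, -0.4, 4.7]
gripper_width: 0.716
finger_force: 30.0
clock: 10.5
ee_pos: [0.4841, 0.2527, 0.0458]
tcp_rot: [2.092, 2.343, 0.003]
wrist_force: [-0.9, -0.4, 6.1]
gripper_width: 0.715
finger_force: 30.0
```

```bash
python3 -m jog '[[[0,0,0,0,0,20,20],[0,0,0,0,0,38,20],[0,0,0,0,0,44,20],[0,0,0,1,-10,28,20],[0,0,0,1,-30,8,20]]]'; python3 -m jog '[[[0,0,0,1.5,-40,0,20],[0,0,0,1.5,-40,0,20],[0,0,0,1.5,-40,0,20],[0,0,0,1.5,-40,0,20],[0,0,0,1.5,-40,0,20]]]';python3 -m jog '[[[0,0,0,1.5,-40,0,20],[0,0,0,1.5,-40,0,20],[0,0,0,1.5,-40,0,20],[0,0,0,0,-40,0,20],[0,0,0,0,-40,0,20]]]';python3 -m jog '[[[0,0,0,0,-25,0,20],[0,0,0,0,-14,0,20],[0,0,0,0,-6,0,20],[0,0,0,0,0,0,20],[0,0,0,0,0,0,20]]]';python3 -m jog '[[[0,0,0,0,0,0,20],[0,0,0,0,0,0,20]]]'; python3 -c "
from h import *
grab('side','s3')"
```

```text
clock: 11.0
ee_pos: [0.4863, 0.2141, 0.1862]
tcp_rot: [2.087, 2.345, 0.009]
wrist_force: [-0.0, -0.2, -2.9]
gripper_width: 0.718
finger_force: 30.0
clock: 11.5
ee_pos: [0.4924, 0.011, 0.1815]
tcp_rot: [-2.092, -2.343, 0.001]
wrist_force: [0.5, -0.5, -2.8]
gripper_width: 0.713
finger_force: 30.0
clock: 12.0
ee_pos: [0.497, -0.1891, 0.1814]
tcp_rot: [-2.092, -2.343, 0.0]
wrist_force: [0.6, 0.1, -2.9]
gripper_width: 0.716
finger_force: 30.0
clock: 12.5
ee_pos: [0.4976, -0.2315, 0.1821]
tcp_rot: [-2.091, -2.344, -0.001]
wrist_force: [0.2, 0.3, -2.6]
gripper_width: 0.717
finger_force: 30.0
clock: 12.7
ee_pos: [0.4976, -0.2316, 0.1823]
tcp_rot: [2.091, 2.345, 0.0]
wrist_force: [-0.2, 0.8, -2.4]
gripper_width: 0.713
finger_force: 30.0
```

View pics/s3.png

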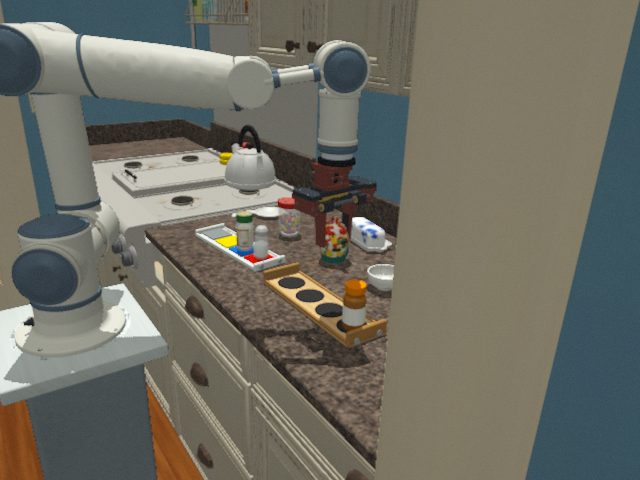

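The side view shows the berry pot hanging upright in the jaws at about (335,242), and the amber jar standing on the last spot at (354,305).

```bash
python3 -m jog '[[[0,0,0,0.5,0,-30,20],[0,0,0,0,0,-40,20],[0,0,0,0,0,-35,20],[0,0,0,0,0,-18,20],[0,0,0,0,0,-8,20]]]'; python3 -m jog '[[[0,0,0,0,0,-4,20],[0,0,0,0,0,-2,20],[0,0,0,0,0,-1.5,20],[0,0,0,0,0,0,20],[0,0,0,0,0,0,20]]]'
```

```text
clock: 13.25
ee_pos: [0.4967, -0.2315, 0.0484]
tcp_rot: [-2.089, -2.341, 0.001]
wrist_force: [0.2, -0.9, -2.8]
gripper_width: 0.717
finger_force: 30.0
clock: 13.75
ee_pos: [0.4983, -0.2328, 0.0445]
tcp_rot: [2.092, 2.342, 0.0]
wrist_force: [0.4, -0.3, -1.8]
gripper_width: 0.721
finger_force: 30.0
```

```bash
python3 -m jog '[[[0,0,0,0,0,-1,20],[0,0,0,0,0,-0.7,20],[0,0,0,0,0,0,20],[0,0,0,0,0,0,20]]]'; python3 -m jog '[[[0,0,0,0,0,0,85],[0,0,0,0,0,0,100],[0,0,0,0,0,0,100],[0,0,0,0,0,0,100],[0,0,0,0,0,0,100]]]'; python3 -m jog '[[[0,0,0,0,0,20,100],[0,0,0,0,0,40,100],[0,0,0,0,0,45,100],[0,0,0,0,0,37,100],[0,0,0,0,0,10,100]]]'; python3 -m jog '[[[0,0,0,0,20,0,100],[0,0,0,0,40,0,100],[0,0,0,0,45,0,100],[0,0,0,0,45,0,100],[0,0,0,0,0,0,100]]]'; python3 -c "
from h import *
im,d,K,E=grab('wrist','w3'); C=cloud(d,K,E); q=C[(d>0)&(C[...,2]>.06)&(C[...,2]<.125)&(np.hypot(C[...,0]-.499,C[...,1]+.233)<.045)]
print(len(q), ((q.min(0)+q.max(0))/2).round(4),np.ptp(q,axis=0))"
```

```text
clock: 14.15
ee_pos: [0.4982, -0.2328, 0.0428]
tcp_rot: [2.092, 2.342, 0.0]
wrist_force: [-0.4, -0.4, 3.4]
gripper_width: 0.72
finger_force: 30.0
clock: 14.65
ee_pos: [0.4979, -0.2325, 0.0418]
tcp_rot: [-2.092, -2.343, 0.0]
wrist_force: [-0.5, 0.2, 0.2]
gripper_width: 0.996
finger_force: 0.0
clock: 15.15
ee_pos: [0.4993, -0.2333, 0.1996]
tcp_rot: [2.087, 2.337, 0.003]
wrist_force: [0.8, -0.4, 0.1]
gripper_width: 0.998
finger_force: 0.0
clock: 15.65
ee_pos: [0.4976, -0.0782, 0.1928]
tcp_rot: [-2.084, -2.348, -0.001]
wrist_force: [-0.4, -0.8, 0.3]
gripper_width: 0.995
finger_force: 0.0
977 [ 0.4984 -0.2399  0.0778] [0.05106982 0.02943595 0.03125863]
```

View pics/w3.png

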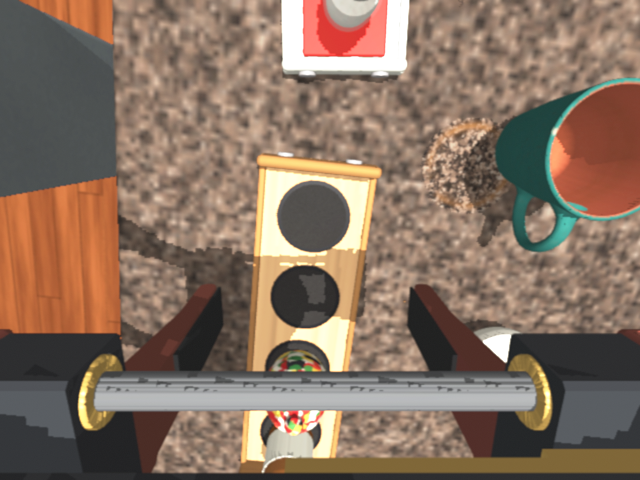

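The wrist view shows two free spots at (314,216) and (305,296). The berry pot stands upright at about (297,395), partly hidden by the bar. I'll refine the spot positions from this view, then fetch the spice jar.

```bash
python3 - <<'E'
from h import *
im,d,K,E=load('w3')
for u,v in((314,216),(305,296)):
    m=(im.max(2)<100).astype(np.uint8); k=np.zeros_like(m); k[v-45:v+42,u-42:u+45]=1; m=cv2.morphologyEx(m*k,cv2.MORPH_OPEN,np.ones((5,5)))
    c=max(cv2.findContours(m,0,2)[0],key=cv2.contourArea); e=cv2.fitEllipse(cv2.convexHull(c)); print(e, ray(*e[0],.0105,K,E).round(4), np.median(cloud(d,K,E)[v-5:v+5,u-5:u+5,2]))
E
python3 -m jog '[[[0,0,0,-1,30,0,100],[0,0,0,-1,45,0,100],[0,0,0,-1,45,0,100],[0,0,0,-1,45,0,100],[0,0,0,-1,45,0,100]]]'; python3 -m jog '[[[0,0,0,-0.5,30,0,100],[0,0,0,0,15,0,100],[0,0,0,0,0,0,100],[0,0,0,0,0,0,100],[0,0,0,0,0,0,100]]]'
```

```text
((313.1719970703125, 217.3440704345703), (66.80501556396484, 70.65747833251953), 97.65917205810547) [ 0.4952 -0.0717  0.0105] 0.010286614813989712
((304.72210693359375, 296.2171936035156), (62.52827453613281, 67.96421813964844), 91.08208465576172) [ 0.4962 -0.15    0.0105] 0.01011213789892841
clock: 16.2
ee_pos: [0.493, 0.1276, 0.193]
tcp_rot: [-2.095, -2.341, 0.002]
wrist_force: [1.6, -0.1, 0.6]
gripper_width: 1.003
finger_force: 0.0
clock: 16.7
ee_pos: [0.4928, 0.1707, 0.1938]
tcp_rot: [2.095, 2.341, -0.001]
wrist_force: [0.1, -0.0, 0.7]
gripper_width: 0.997
finger_force: 0.0
```

```bash
python3 -m jog '[[[0,0,0,0,1,-30,100],[0,0,0,0,0,-42,100],[0,0,0,0,0,-35,100],[0,0,0,0,0,-20,100],[0,0,0,0,0,-7,100]]]'; python3 -m jog '[[[0,0,0,0,0,0,100],[0,0,0,0,0,0,20],[0,0,0,0,0,0,20],[0,0,0,0,0,0,20],[0,0,0,0,0,0,20]]]'; python3 -m jog '[[[0,0,0,0,0,0,20],[0,0,0,0,0,0,20],[0,0,0,0,0,0,20],[0,0,0,0,0,0,20]]]'
```

```text
clock: 17.2
ee_pos: [0.4911, 0.1716, 0.057]
tcp_rot: [-2.093, -2.34, 0.006]
wrist_force: [0.4, -0.3, -0.4]
gripper_width: 1.001
finger_force: 0.0
clock: 17.7
ee_pos: [0.4928, 0.1736, 0.0609]
tcp_rot: [2.092, 2.343, 0.002]
wrist_force: [0.3, -0.1, 0.5]
gripper_width: 0.676
finger_force: 0.0
clock: 18.1
ee_pos: [0.4924, 0.1735, 0.0601]
tcp_rot: [2.092, 2.343, 0.0]
wrist_force: [-0.8, -0.3, 1.3]
gripper_width: 0.518
finger_force: 30.0
```

```bash
python3 -m jog '[[[0,0,0,0,0,20,20],[0,0,0,0,0,38,20],[0,0,0,0,0,44,20],[0,0,0,1,-10,28,20],[0,0,0,1,-30,5,20]]]'; python3 -m jog '[[[0,0,0,0.5,-40,0,20],[0,0,0,0.5,-40,0,20],[0,0,0,0.5,-40,0,20],[0,0,0,0.5,-40,0,20],[0,0,0,0.5,-40,0,20]]]';python3 -m jog '[[[0,0,0,0,-38,0,20],[0,0,0,0,-27,0,20],[0,0,0,0,-15,0,20],[0,0,0,0,-5,0,20],[0,0,0,0,0,0,20]]]';python3 -m jog '[[[0,0,0,0,0,0,20],[0,0,0,0,0,-20,20],[0,0,0,0,0,-35,20],[0,0,0,0,0,-35,20],[0,0,0,0,0,-22,20]]]';python3 -m jog '[[[0,0,0,0,0,-12,20],[0,0,0,0,0,-6,20],[0,0,0,0,0,-3,20],[0,0,0,0,0,0,20],[0,0,0,0,0,0,20]]]'
```

```text
clock: 18.6
ee_pos: [0.4957, 0.1348, 0.1995]
tcp_rot: [2.086, 2.344, 0.009]
wrist_force: [-0.1, -0.6, -1.5]
gripper_width: 0.52
finger_force: 30.0
clock: 19.1
ee_pos: [0.4965, -0.0681, 0.1946]
tcp_rot: [-2.092, -2.343, 0.0]
wrist_force: [0.7, -0.6, -0.8]
gripper_width: 0.517
finger_force: 30.0
clock: 19.6
ee_pos: [0.4969, -0.1514, 0.1946]
tcp_rot: [-2.092, -2.342, -0.0]
wrist_force: [-0.2, 0.6, -0.1]
gripper_width: 0.519
finger_force: 30.0
clock: 20.1
ee_pos: [0.496, -0.1497, 0.0801]
tcp_rot: [-2.088, -2.343, 0.001]
wrist_force: [0.2, -0.4, -1.4]
gripper_width: 0.522
finger_force: 30.0
clock: 20.6
ee_pos: [0.4976, -0.1518, 0.0633]
tcp_rot: [2.091, 2.342, 0.001]
wrist_force: [-0.9, -0.3, -1.0]
gripper_width: 0.516
finger_force: 30.0
```

```bash
python3 -m jog '[[[0,0,0,0,0,-3,20],[0,0,0,0,0,-2,20],[0,0,0,0,0,-1,20],[0,0,0,0,0,0,20],[0,0,0,0,0,0,20]]]'; python3 -m jog '[[[0,0,0,0,0,0,60],[0,0,0,0,0,0,100],[0,0,0,0,0,0,100],[0,0,0,0,0,0,100],[0,0,0,0,0,0,100]]]'; python3 -m jog '[[[0,0,0,0,0,0,100],[0,0,0,0,0,25,100],[0,0,0,0,0,45,100],[0,0,0,0,0,45,100],[0,0,0,0,0,23,100]]]'; python3 -m jog '[[[0,0,0,0,20,0,100],[0,0,0,2,40,0,100],[0,0,0,2,45,0,100],[0,0,0,2,45,0,100],[0,0,0,2,45,0,100]]]'; python3 -m jog '[[[0,0,0,1,30,0,100],[0,0,0,0,18,0,100],[0,0,0,0,8,0,100],[0,0,0,0,0,0,100],[0,0,0,0,0,0,100]]]'; python3 -c "
from h import *
im,d,K,E=grab('wrist','w4'); C=cloud(d,K,E); q=C[(d>0)&(C[...,2]>.09)&(C[...,2]<.125)&(np.hypot(C[...,0]-.504,C[...,1]-.097)<.04)]
print(len(q), ((q.min(0)+q.max(0))/2).round(4),np.ptp(q,axis=0))
im,d,K,E=grab('top','t4')"
```

```text
clock: 21.1
ee_pos: [0.4972, -0.1518, 0.0571]
tcp_rot: [2.092, 2.342, 0.001]
wrist_force: [-2.3, -0.1, 5.6]
gripper_width: 0.521
finger_force: 30.0
clock: 21.6
ee_pos: [0.4968, -0.1516, 0.0557]
tcp_rot: [-2.092, -2.343, 0.0]
wrist_force: [0.8, 0.6, 0.7]
gripper_width: 0.921
finger_force: 0.0
clock: 22.1
ee_pos: [0.4978, -0.1519, 0.1987]
tcp_rot: [2.089, 2.339, 0.003]
wrist_force: [0.0, -0.0, -0.1]
gripper_width: 0.997
finger_force: 0.0
clock: 22.6
ee_pos: [0.5047, 0.045, 0.1941]
tcp_rot: [2.093, 2.343, 0.001]
wrist_force: [1.6, -0.0, 0.3]
gripper_width: 1.005
finger_force: 0.0
clock: 23.1
ee_pos: [0.506, 0.0987, 0.1939]
tcp_rot: [2.093, 2.343, -0.001]
wrist_force: [0.4, -0.4, 0.1]
gripper_width: 0.997
finger_force: 0.0
1684 [0.5053 0.0998 0.0968] [0.03338406 0.03342311 0.01347749]
```

View pics/t4.png

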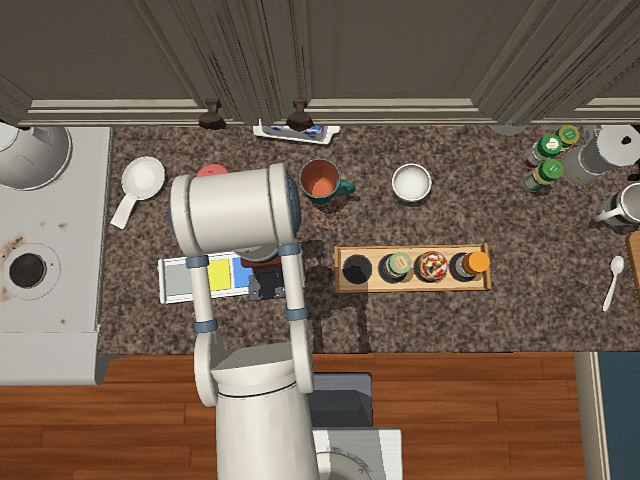

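Spice (400,265), berry (433,266) and amber (475,263) all stand upright on their spots. The left spot at (357,268) is free. Now the salt.

```bash
python3 -m jog '[[[0,0,0,0,0.5,-30,100],[0,0,0,0,0,-45,100],[0,0,0,0,0,-38,100],[0,0,0,0,0,-25,100],[0,0,0,0,0,-10,100]]]'; python3 -m jog '[[[0,0,0,0,0,0,100],[0,0,0,0,0,0,20],[0,0,0,0,0,0,20],[0,0,0,0,0,0,20],[0,0,0,0,0,0,20]]]'; python3 -m jog '[[[0,0,0,0,0,0,20],[0,0,0,0,0,0,20],[0,0,0,0,0,0,20],[0,0,0,0,0,0,20]]]'
```

```text
clock: 23.7
ee_pos: [0.5041, 0.0987, 0.0426]
tcp_rot: [-2.092, -2.339, 0.006]
wrist_force: [0.3, -0.3, -0.3]
gripper_width: 1.005
finger_force: 0.0
clock: 24.2
ee_pos: [0.5065, 0.1, 0.047]
tcp_rot: [2.092, 2.342, 0.002]
wrist_force: [-0.5, -0.5, -0.8]
gripper_width: 0.677
finger_force: 0.0
clock: 24.6
ee_pos: [0.5056, 0.0999, 0.0461]
tcp_rot: [-2.092, -2.343, 0.001]
wrist_force: [-3.3, 0.3, 3.4]
gripper_width: 0.469
finger_force: 30.0
```

```bash
python3 -m jog '[[[0,0,0,0,0,15,20],[0,0,0,0,0,30,20],[0,0,0,0,0,30,20],[0,0,0,-1,-10,15,20],[0,0,0,-2,-30,0,20]]]'; python3 -m jog '[[[0,0,0,-2,-38,0,20],[0,0,0,-2,-38,0,20],[0,0,0,-2,-30,0,20],[0,0,0,-1,-18,0,20],[0,0,0,0,-8,0,20]]]';python3 -m jog '[[[0,0,0,0,0,0,20],[0,0,0,0,0,0,20],[0,0,0,0,0,-20,20],[0,0,0,0,0,-30,20],[0,0,0,0,0,-20,20]]]';python3 -m jog '[[[0,0,0,0,0,-10,20],[0,0,0,0,0,-5,20],[0,0,0,0,0,-3,20],[0,0,0,0,0,0,20],[0,0,0,0,0,0,20]]]'
```

```text
clock: 25.1
ee_pos: [0.5044, 0.0607, 0.1396]
tcp_rot: [2.086, 2.344, 0.007]
wrist_force: [1.0, -0.9, -1.7]
gripper_width: 0.47
finger_force: 30.0
clock: 25.6
ee_pos: [0.4954, -0.0743, 0.1358]
tcp_rot: [2.095, 2.341, -0.001]
wrist_force: [0.5, 0.3, -1.1]
gripper_width: 0.467
finger_force: 30.0
clock: 26.1
ee_pos: [0.4955, -0.0707, 0.0642]
tcp_rot: [-2.089, -2.344, 0.001]
wrist_force: [-0.1, -0.4, -0.9]
gripper_width: 0.467
finger_force: 30.0
clock: 26.6
ee_pos: [0.4965, -0.0722, 0.0491]
tcp_rot: [2.091, 2.342, 0.001]
wrist_force: [0.4, -1.1, -1.6]
gripper_width: 0.469
finger_force: 30.0
```

```bash
python3 -m jog '[[[0,0,0,0,0,-3,20],[0,0,0,0,0,-2,20],[0,0,0,0,0,-1,20],[0,0,0,0,0,0,20],[0,0,0,0,0,0,20]]]'; python3 -m jog '[[[0,0,0,0,0,0,60],[0,0,0,0,0,0,100],[0,0,0,0,0,0,100],[0,0,0,0,0,0,100],[0,0,0,0,0,0,100]]]'; python3 -m jog '[[[0,0,0,0,0,0,100],[0,0,0,0,0,25,100],[0,0,0,0,0,45,100],[0,0,0,0,0,45,100],[0,0,0,0,0,40,100]]]'; python3 -m jog '[[[0,0,0,0,20,0,100],[0,0,0,0,45,0,100],[0,0,0,0,48,0,100],[0,0,0,0,48,0,100],[0,0,0,0,48,0,100]]]'; python3 -m jog '[[[0,0,0,0,48,0,100],[0,0,0,0,30,0,100],[0,0,0,0,10,0,100],[0,0,0,0,0,0,100]]]'; python3 - <<'E'
from h import *
im,d,K,E=grab('top','t5'); C=cloud(d,K,E)
ims,ds,Ks,Es=grab('side','s5')
C[d<=0]=9
for n,x,y,h in(('salt',.4957,-.072,.1),('spice',.4968,-.152,.116),('berry',.498,-.233,.093),('amber',.499,-.313,.11)):
    q=C[(C[...,2]>h-.012)&(C[...,2]<.13)&(np.hypot(C[...,0]-x,C[...,1]-y)<.037)]
    print(n,len(q),((q.min(0)+q.max(0))/2-[x,y,0]).round(4),np.ptp(q,axis=0).round(3),q[:,2].max().round(4))
E
```

```text
clock: 27.1
ee_pos: [0.4962, -0.0722, 0.0431]
tcp_rot: [2.092, 2.343, 0.001]
wrist_force: [-1.4, -0.2, 5.1]
gripper_width: 0.47
finger_force: 30.0
clock: 27.6
ee_pos: [0.4958, -0.0721, 0.0418]
tcp_rot: [-2.092, -2.343, 0.0]
wrist_force: [0.7, 0.7, 0.2]
gripper_width: 0.884
finger_force: 0.0
clock: 28.1
ee_pos: [0.4958, -0.0721, 0.1992]
tcp_rot: [2.092, 2.343, 0.001]
wrist_force: [0.5, -0.2, 1.5]
gripper_width: 1.0
finger_force: 0.0
clock: 28.6
ee_pos: [0.4956, 0.1386, 0.1971]
tcp_rot: [2.093, 2.342, 0.001]
wrist_force: [1.0, 0.7, -0.4]
gripper_width: 1.0
finger_force: 0.0
clock: 29.0
ee_pos: [0.4957, 0.2257, 0.1966]
tcp_rot: [-2.09, -2.345, 0.001]
wrist_force: [0.4, 0.2, 0.3]
gripper_width: 1.002
finger_force: 0.0
salt 205 [ 0.003  -0.0008  0.0956] [0.032 0.031 0.015] 0.103
spice 392 [2.000e-04 1.000e-04 1.132e-01] [0.044 0.044 0.017] 0.1216
berry 62 [-0.0002 -0.      0.0882] [0.017 0.021 0.014] 0.0953
amber 376 [ 0.0005 -0.0007  0.1081] [0.043 0.042 0.018] 0.1173
```

View pics/s5.png

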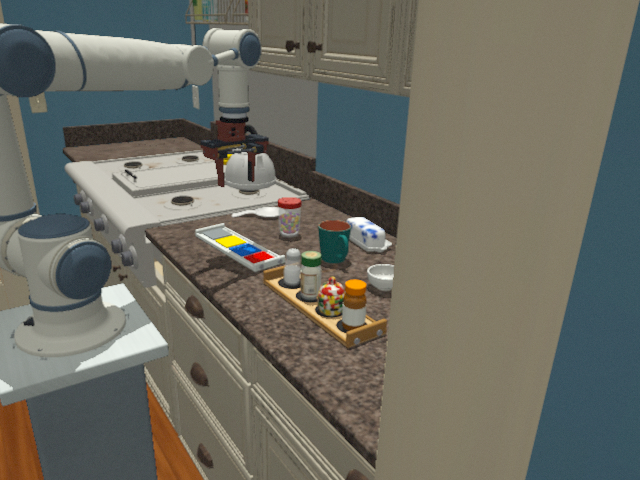

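View pics/t5.png

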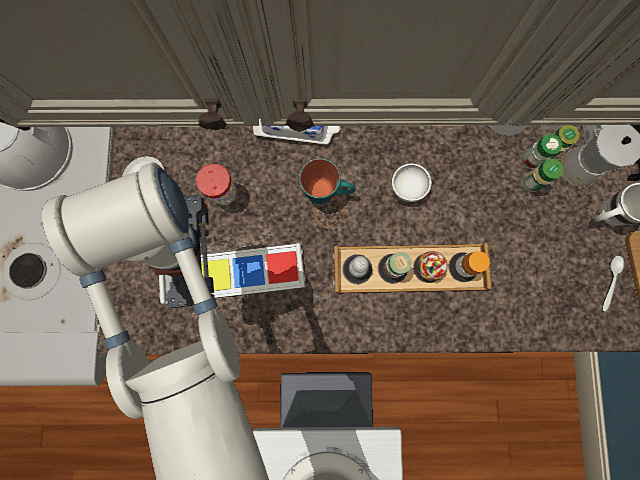

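Both views show salt, spice, berry and amber upright on the rack from left to right, at (358,266), (400,265), (433,266) and (475,263) in the top view. Each is within 3 mm of its spot, the mug, sweets jar and bowl have not moved, and the arm is clear.

```bash
python3 -c "
from plant import ctrl
print(ctrl.sign_off())"
```

```text
the job is handed in; nothing more can be done
None
```

I handed the job in at about 29 s: salt, spice, berry and amber now stand upright left to right on the rack, in reverse order, each measured within about 3 mm of its spot's centre, with the mug, sweets jar and bowl left where they were; the hand-in gave no verdict.

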